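# Take the temperature of the breakfast milk

### The job

Stand the steel milk flask upright in the free cell of the wooden caddy, on the cork pad, and let go of it. Then take the dial thermometer from its wooden block and push its stem down through the port in the flask's lid until its head rests fully home on the port's rim, and let go. Keep the flask upright throughout, and leave the two tins in their cells and the mug and coffee jar where they stand.

Things in the scene. Friction and masses are not known exactly. Their poses are not given: they have to be found in the camera images.
- flask: Milk flask: round steel body 56 mm in diameter, 120 mm high (grip it near its top); grey plastic lid 50 mm in diameter from 120 to 134 mm; on its middle an aluminium collar 34 mm in diameter, 8 mm high (top at 142 mm), with a funnel mouth. About 0.45 kg. Origin: centre of its underside, z up. Starts standing on the table to the left or right of the caddy.
- port (a point): Centre of the mouth of the flask's port, at the top of the collar, on the flask's axis 142 mm above its underside. The mouth is 20 mm wide, narrows over 8 mm to a round hole 11.5 mm in diameter; the flask is empty below it (136 mm from mouth to inner floor).
- probe: Dial thermometer, 125 mm long, standing in the wooden block's hole: straight steel stem 8 mm in diameter, 85 mm long, tapered tip, below a round black head 34 mm in diameter and 40 mm high with a white face on top. About 0.07 kg. Origin: the tip of the stem; z points along the stem up to the head.
- probe_head (a point): Middle of the thermometer's head, on its axis, 105 mm from the tip (20 mm above the head's underside, 20 mm below its top): the point to grip.
- stand: Dark wooden block, 56 x 56 mm and 95 mm high, fixed, with a vertical hole 12 mm in diameter and 90 mm deep in the middle of its top; the thermometer's head rests on its top at the start. Origin: centre of its underside.
- caddy: Open wooden caddy, fixed, 80 mm (its x) by 228 mm (its y), 60 mm high, walls and floor 6 mm thick, with three square cells 68 mm wide in a row along its y axis, their centres at y = -74, 0 and +74 mm. Two cells hold a tin each; any one of the three is free. Origin: centre of its underside.
- pad: Round cork pad, 56 mm in diameter and 5 mm thick, fixed on the floor of the caddy's free cell at the cell's centre. Origin: centre of its underside, 6 mm above the table; its top is 11 mm above the table.
- tin_a: Plain steel tin with a closed steel lid, 56 mm in diameter and 98 mm high, standing in a cell of the caddy; stays there. Origin: centre of its underside.
- tin_b: White ceramic tin with a closed wooden lid, 56 mm in diameter and 86 mm high, standing in a cell of the caddy; stays there. Origin: centre of its underside.
- mug: Grey-green mug, 82 mm in diameter and 95 mm high, with a handle, standing beyond the caddy; to be left alone. Origin: centre of its underside.
- coffee: Amber glass coffee jar with a red cap, 68 mm in diameter and 145 mm high, standing beyond the caddy; to be left alone. Origin: centre of its underside.

How it is judged (in metres and radians):
On the way:
1. the flask stands upright on the cork pad in the free cell, released (horizontal distance between flask and pad below 0.012 m and z of flask in the frame of pad below 0.008 m and angle between flask's own z axis and vertical below 0.08 rad and contact force between the fingers and flask below 0.3 N), for 0.2 s.
At the end, for the whole second after the job is handed in: Flask upright (0.08 rad) on the cork pad, within 12 mm of its centre and 3 mm of its top; stem through the port, tip 80 to 90 mm below the mouth (85 is home) and in line with the flask (0.08 rad); both released and at rest (horizontal distance between flask and pad below 0.012 m and z of flask in the frame of pad below 0.008 m and angle between flask's own z axis and vertical below 0.08 rad and z of probe in the frame of port between -0.09 and -0.08 m and horizontal distance between probe and port below 0.012 m and angle between the z axis of probe and the z axis of flask, either way round below 0.08 rad and linear speed of each of flask, probe below 0.02 m/s); the robot touches nothing.
It fails at once if the flask is tipped by more than 0.5 rad (angle between flask's own z axis and vertical above 0.5 rad).
It fails at once if a tin is taken out of its cell or shifted by more than 30 mm (distance of any of tin_a, tin_b from where it was at the start of the episode above 0.03 m).
It fails at once if the mug or the coffee jar is shifted by more than 30 mm or tipped (distance of any of mug, coffee from where it was at the start of the episode above 0.03 m or angle between any of mug, coffee's own z axis and vertical above 0.4 rad).
It also fails if it takes over 67 s, if anything falls off the work surface, if the arm or the gripper's body presses on something with over 40 N, if the wrist force passes 120 N, or if a joint passes its speed limit or range.

### The arm

A 6-joint arm with a two-finger parallel gripper is mounted at the origin on the work surface. World frame = base frame: x ahead of the robot, y to its left, z up, the work surface at z = 0. Lengths are in m, angles in degrees, forces in N, time in s.
With the tool pointing down it reaches from about 0.4 to 0.825 m from the base axis. Payload 7 kg.
Tool frame: the origin (TCP) lies midway between the tips of the shut fingers; the grasp point (between the pads) lies 19 mm behind it; z points along the fingers, y is the line along which they close (so a half turn about z gives the same grasp; the last joint's range is limited). The gripper opens to 88 mm and grips with 3 to 60 N. Pads are 19 mm wide; open, the fingers measure 130 mm over their backs; the gripper's body (78 mm by 193 mm) begins 47 mm behind the grasp point.
Start: joints at [-57.978, 20.546, 0.682, 0, -70.136, -16.507], TCP at [0.181, -0.65, 0.227] pointing down, gripper open.
Joint ranges: [-176.03, 176.03], [-82.01, 121.73], [-58.28, 71.71], [-173.87, 95.51], [-174.79, -0.11], [-173.66, 173.66]. Speed limits (degrees/s): [136.94, 136.94, 172.46, 180, 180, 180].

### API

Orientations are given as a 3x3 rotation matrix whose columns are the frame's x, y, z axes.
In Python, from rig import robot gives the robot as it stands. Calls block until the motion is done:
- robot.goto(position, orientation): joint-space move of the TCP to a pose.
- robot.servo_line(position, ori=None, speed=0.15): straight line of the TCP; ori=None keeps the orientation; speed is the mean speed in m/s.
- robot.movej(angles): joint-space move.
- robot.move_gripper(opening): opening from 0.0 (shut) to 1.0 (fully open); the grip force is fixed at half the most; returns when the fingers have stopped.
- robot.dwell(seconds).
- robot.ik(position, orientation): joint angles nearest the present ones, or None.
- robot.grab_frame(name): name is "side" or "top"; returns (picture, depth): 384x512x3 uint8, red, green, blue; 384x512 float32, m along the optical axis (not along the pixel's ray), 0 where there is no reading.
- robot.camera_info(name): a dict with "vfov" (degrees; the focal length in pixels is half the picture's height over the tangent of half this angle, whatever the lens; pixels are square), "cx", "cy" (the principal point, pixels), "view" (4x4, takes a point from world to camera coordinates). Camera axes: x right, y down, z forward; pixel columns grow to the right and rows downward; lengths in m; the calibration is good to about 2 mm. A picture is of the moment at which its call begins. camera_info takes no time and is no camera call.
A pose or a line that the arm cannot do raises robot.Unreachable and nothing moves.
- robot.job_done(): hands the job in; it is judged then, once.
Readings, each from a call of its own:
- robot.read_t(): time.
- robot.read_qpos(): joint angles.
- robot.read_qvel(): joint speeds.
- robot.read_effort(): joint torques, N m.
- robot.read_position(): TCP position.
- robot.read_tcp_rot(): TCP orientation.
- robot.read_force(): force on the tool from outside, world axes, zero at the start.
- robot.read_ft_torque(): the same for the moment, N m.
- robot.read_grip_width(): opening from 0.0 (shut) to 1.0 (fully open).
- robot.read_finger_force(): force on a finger pad.
Only numpy, scipy, OpenCV 4.12 (cv2) and the standard library are available. Lean on these libraries where they do the work, as an engineer would, in place of code of your own. Each camera call takes 0.05 s, during which the arm holds its last target. There are 200 camera calls.

## Working session

There is one attempt and no reset: what is moved stays moved. The work goes in short steps, each a Python script; the robot and the scene stay as the last script left them, time stands still between calls to the robot, and variables do not carry over. Pictures are saved under pics/ and viewed, at most 10 in all, crops included, and the job is handed in when it is done.

```bash
ls; mkdir -p pics; cat > h.py <<'E'
import numpy as np, cv2
from rig import robot
def cloud(name):
    im,d=robot.grab_frame(name); c=robot.camera_info(name)
    f=192/np.tan(np.radians(c['vfov'])/2)
    v,u=np.mgrid[:384,:512]
    P=np.stack([(u-c['cx'])/f*d,(v-c['cy'])/f*d,d],-1)
    V=np.array(c['view']); W=(P-V[:3,3])@V[:3,:3]
    W[d==0]=np.nan
    return im,d,W
E
python3 - <<'E'
from h import *
for n in("side","top"):
    im,d,W=cloud(n); cv2.imwrite(f'pics/{n}0.png',im[:,:,::-1]); np.save(n+'.npy',W)
    c=robot.camera_info(n);print(n,c, (d==0).mean(), -np.array(c['view'])[:3,:3].T@np.array(c['view'])[:3,3])
print(robot.read_t())
a=cv2.imread('pics/side0.png');b=cv2.imread('pics/top0.png')
E
```

```text
pics
side {'vfov': 44.57814975460961, 'cx': 264.2978271294415, 'cy': 194.30969351409243, 'view': array([[-0.96057316, -0.27746597,  0.017659  ,  0.56775686],
       [-0.17113806,  0.54002456, -0.82406628,  0.18046153],
       [ 0.21911405, -0.79459808, -0.56621808,  1.27694343],
       [ 0.        ,  0.        ,  0.        ,  1.        ]])} 0.00469970703125 [0.29645958 1.07473635 0.8617147 ]
top {'vfov': 55.623926994309855, 'cx': 257.83448158257005, 'cy': 186.1728051824413, 'view': array([[ 2.68370615e-02, -9.99636844e-01,  2.43962066e-03,
         5.72250599e-03],
       [-9.94193123e-01, -2.69451731e-02, -1.04182489e-01,
         6.11859685e-01],
       [ 1.04210391e-01,  3.70497782e-04, -9.94555206e-01,
         1.04814685e+00],
       [ 0.00000000e+00,  0.00000000e+00,  0.00000000e+00,
         1.00000000e+00]])} 0.0038503011067708335 [0.49892532 0.02181876 1.10617101]
0.1
```

View pics/side0.png

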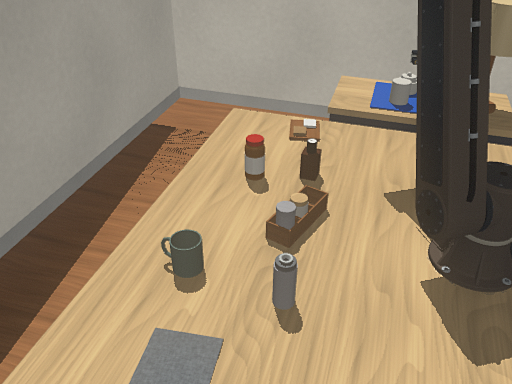

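View pics/top0.png

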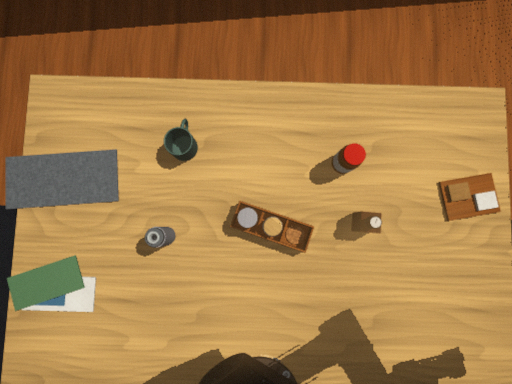

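The side picture shows the flask at (285,280), the caddy at (297,215) and the block with the thermometer at (311,160). In the top picture the flask collar is at (155,238), the caddy's middle at (272,228), the free cell at (294,236) and the thermometer's white face at (376,222). Next I fit positions from depth.

```bash
python3 - <<'E'
from h import *
def fit(p): 
    (c,s,a)=cv2.minAreaRect(p[:,:2].astype(np.float32)*1000); (e,r)=cv2.minEnclosingCircle(p[:,:2].astype(np.float32)*1000)
    return np.round(c,1),np.round(s,1),round(a,1),np.round(e,1),round(r,1),'mean',np.round(p.mean(0)*1000,1),len(p)
T=np.load('top.npy');S=np.load('side.npy')
for n,W,rs in (('top',T,dict(flask=(215,265,130,185),caddy=(195,260,225,320),blk=(205,240,345,390))),
             ('side',S,dict(flask=(245,315,265,305),caddy=(180,250,262,332),blk=(130,185,298,325)))):
  for k,(a,b,c,d) in rs.items():
    P=W[a:b,c:d].reshape(-1,3);P=P[~np.isnan(P[:,0])]
    z=P[:,2]
    print(n,k,'zmax',np.percentile(z,[50,90,97,99.5]).round(4))
    for lo,hi in dict(flask=[(.115,.1375),(.1375,.147),(.02,.11)],caddy=[(.052,.066),(.081,.091),(.093,.103),(.004,.015)],blk=[(.088,.1),(.128,.142),(.02,.085)])[k]:
      q=P[(z>lo)&(z<hi)]
      if len(q)>4: print('  ',lo,hi,*fit(q))
# table check
for n,W in(('top',T),('side',S)):
    print(n,np.nanmedian(W[300:340,150:200,2]))
E
```

```text
top flask zmax [0.0018 0.1288 0.1398 0.1451]
   0.115 0.1375 [458.4 293.2] [52.9 52.2] 53.2 [457.9 294.4] 27.7 mean [459.1 289.1 130.6] 236
   0.1375 0.147 [455.8 294.3] [31.5 47.1] 1.8 [457.  294.3] 23.6 mean [456.8 294.9 142. ] 106
   0.02 0.11 [455.1 289.2] [43.8 51. ] 40.7 [457.6 293.3] 27.3 mean [460.  276.2  64.5] 153
top caddy zmax [0.0024 0.0743 0.1044 0.1069]
   0.052 0.066 [494. -20.] [227.6  80. ] 72.4 [493.3 -20. ] 118.7 mean [493.8 -20.7  59.4] 516
   0.081 0.091 [494.  -21.5] [47.  47.1] 46.5 [494.5 -20.3] 25.9 mean [495.  -21.1  89.8] 53
   0.093 0.103 [503.5  17.2] [122.7  50.1] 72.7 [500.7  18. ] 61.4 mean [ 5.008e+02 -4.000e-01  9.650e+01] 175
   0.004 0.015 [492.9 -23.1] [191.4 283.1] 1.5 [490.9 -23.4] 162.6 mean [486.6 -38.4   7.7] 1085
top blk zmax [0.0021 0.1112 0.1365 0.1381]
   0.088 0.1 [ 513.2 -290.9] [56.5 55.8] 86.8 [ 512.8 -290.9] 38.6 mean [ 513.2 -284.8   95.4] 255
   0.128 0.142 [ 512.6 -290.1] [32.4 31.2] 16.4 [ 513.1 -290.2] 16.7 mean [ 513.  -289.7  135.7] 133
   0.02 0.085 [ 500.9 -274.6] [76.7 38.9] 39.6 [ 512.9 -289.1] 38.3 mean [ 513.6 -263.9   
[... 465 characters left out ...]
1  58. ] 517
   0.081 0.091 [504.6  16.7] [126.7  51.4] 75.6 [506.9  15.9] 63.6 mean [500.5  17.3  87. ] 130
   0.093 0.103 [506.   20.1] [120.5  55.9] 69.9 [503.5  21.3] 61.6 mean [508.9  37.2  98.3] 131
   0.004 0.015 [501.7 -72.1] [212.1 363. ] 14.1 [507.1 -67.3] 204.1 mean [489.6  -9.5   9. ] 250
side blk zmax [0.0124 0.0966 0.1319 0.1371]
   0.088 0.1 [ 513.7 -291.1] [63.7 56.7] 86.8 [ 512.1 -289.1] 39.6 mean [ 511.8 -281.3   94.2] 127
   0.128 0.142 [ 514.2 -289.5] [33.4 29.9] 86.8 [ 512.5 -289.6] 18.6 mean [ 514.  -287.2  134. ] 56
   0.02 0.085 [ 545.8 -421.3] [ 69.7 342.8] 13.7 [ 541.8 -422.3] 172.0 mean [ 519.5 -296.5   50.3] 358
top 0.0011285558982001573
side 0.0009328700081194801
```

```bash
cat >> h.py <<'E'
F=np.array([.4578,.2947]); th=np.radians(72.5); ax=np.array([np.cos(th),np.sin(th)])
CELL=np.array([.494,-.020])-.074*ax; PR=np.array([.513,-.290])
def R(deg):  # tool down, closing axis (y) at angle deg in world
    a=np.radians(deg); y=np.array([np.cos(a),np.sin(a),0]); z=np.array([0,0,-1.]); return np.column_stack([np.cross(y,z),y,z])
P=lambda xy,z:[xy[0],xy[1],z]
E
python3 - <<'E'
from h import *
print(CELL)
for a in (-17.5,162.5):
  for n,q,z in (('F',F,.25),('F',F,.086),('C',CELL,.097),('P',PR,.1),('C',CELL,.28)):
    j=robot.ik(P(q,z),R(a)); print(a,n,None if j is None else np.round(j,0))
E
```

```text
[ 0.47174777 -0.09057505]
-17.5 F [ 53.   7. -14.   0. -69. 109.]
-17.5 F [ 53.  16. -26.   0. -48. 109.]
-17.5 C [ 13.  10. -33.   0. -47. 150.]
-17.5 P [-10.  19. -20.   0. -51. 173.]
-17.5 C [ 13.  -0. -18.   0. -72. 150.]
162.5 F [ 53.   7. -14.   0. -69. -71.]
162.5 F [ 53.  16. -26.   0. -48. -71.]
162.5 C [ 13.  10. -33.   0. -47. -30.]
162.5 P [-10.  19. -20.   0. -51.  -7.]
162.5 C [ 13.  -0. -18.   0. -72. -30.]
```

```bash
python3 - <<'E'
from h import *
o=R(162.5)
robot.goto(P(F,.25),o); print(robot.read_t(),robot.read_position())
robot.servo_line(P(F,.086),speed=.12); print(robot.read_t(),robot.read_force())
robot.move_gripper(0.0); print(robot.read_t(),robot.read_grip_width()*88,robot.read_finger_force())
robot.servo_line(P(F,.246),speed=.15); print(robot.read_t(),robot.read_force(),robot.read_grip_width())
robot.servo_line(P(CELL,.246),speed=.15);robot.dwell(.3); print(robot.read_t(),robot.read_position())
im,d,W=cloud('top'); cv2.imwrite('pics/t1.png',cv2.resize(im[170:290,200:360,::-1],(640,480)))
im,d,W=cloud('side'); cv2.imwrite('pics/s1.png',cv2.resize(im[100:280,230:470,::-1],(720,540)))
E
```

```text
3.5333 [0.45810545 0.29425681 0.24997044]
5.05 [-0.31153176  0.14311149  0.00814164]
5.675 55.81269277664314 30.000108014792204
6.8917 [-0.50615343 -0.68094479 -5.82442561] 0.6297146269067215
9.9083 [ 0.47176356 -0.09042892  0.2460073 ]
```

View pics/s1.png

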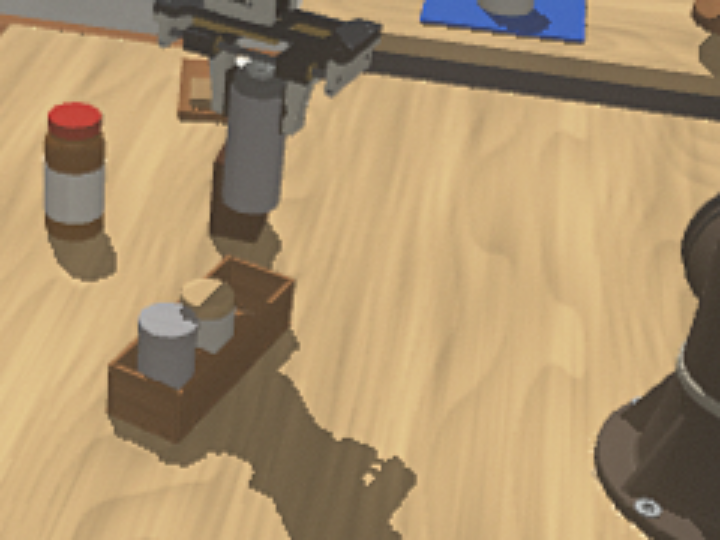

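The crop shows the flask held at crop (255,140), over the free cell (250,280), and looking upright. Next I measure its axis with circle fits.

```bash
cat >> h.py <<'E'
from scipy.optimize import least_squares
def circ(q,r,c0): 
    s=least_squares(lambda c:np.hypot(*(q[:,:2]-c).T)-r,c0,loss='soft_l1',f_scale=.002); return s.x.round(4),len(q)
def band(W,c,lo,hi,rad=.04):
    p=W.reshape(-1,3); return p[(p[:,2]>lo)&(p[:,2]<hi)&(np.hypot(p[:,0]-c[0],p[:,1]-c[1])<rad)]
E
python3 - <<'E'
from h import *
W=cloud('side')[2]
for lo,hi in((.165,.19),(.19,.215),(.215,.24)): print(circ(band(W,CELL,lo,hi),.028,CELL))
print(np.percentile(band(W,CELL,.14,.3)[:,2],[.5,2]), robot.read_force())
E
```

```text
(array([ 0.4725, -0.0926]), 145)
(array([ 0.472 , -0.0925]), 156)
(array([ 0.4726, -0.0927]), 152)
[0.16162317 0.16462123] [ 0.41176167  0.22560239 -5.09800037]
```

```bash
python3 - <<'E'
from h import *
robot.servo_line(P(CELL,.115),speed=.12); print(robot.read_t(),robot.read_force())
for z in(.103,.0995,.098,.097,.096):
    robot.servo_line(P(CELL,z),speed=.03); f=robot.read_force(); print(z,f.round(1) if hasattr(f,'round') else f)
    if f[2]>2: break
robot.move_gripper(1.0); robot.dwell(.2)
robot.servo_line(P(CELL,.27),speed=.15)
robot.goto(P(PR,.2),R(162.5)); print(robot.read_t())
W=cloud('side')[2]; T=cloud('top')[2]
for lo,hi in((.07,.09),(.09,.11),(.11,.128)): print(circ(band(W,CELL,lo,hi),.028,CELL))
for n,w in(('s',W),('t',T)):
    q=band(w,CELL,.146,.16,.025); print(n,len(q),q.mean(0),np.percentile(q[:,2],[50,95]),cv2.minEnclosingCircle((q[:,:2]*1000).astype(np.float32)),cv2.minAreaRect((q[:,:2]*1000).astype(np.float32)))
E
```

```text
11.3 [ 0.17629024  0.3180233  -5.51231058]
0.103 [ 0.4 -0.5 -5.1]
0.0995 [ 0.2 -0.1 -4.1]
0.098 [ 0.3 -0.4 -4.4]
0.097 [ 0.4 -0.  -4.1]
0.096 [-4.2  2.   7.4]
16.0
(array([ 0.4727, -0.0928]), 102)
(array([ 0.4724, -0.0925]), 111)
(array([ 0.4724, -0.0922]), 102)
s 76 [ 0.4721529  -0.08915534  0.15040174] [0.1505817  0.15480758] ((471.6957092285156, -88.86489868164062), 23.054658889770508) ((471.2571716308594, -86.50141906738281), (40.76704406738281, 37.382205963134766), 47.7793083190918)
t 123 [ 0.47197083 -0.08442287  0.15030613] [0.14985317 0.15547213] ((471.5887451171875, -90.21089172363281), 24.292367935180664) ((471.4846496582031, -82.30213928222656), (46.77011489868164, 28.972354888916016), 0.7537099123001099)
```

```bash
cat >> h.py <<'E'
def px2xy(name,u,v,z):
    c=robot.camera_info(name); f=192/np.tan(np.radians(c['vfov'])/2); V=np.array(c['view'])
    C=-V[:3,:3].T@V[:3,3]; d=V[:3,:3].T@np.array([(u-c['cx'])/f,(v-c['cy'])/f,1]); return (C+d*(z-C[2])/d[2])[:2]
def proj(name,p):
    c=robot.camera_info(name); f=192/np.tan(np.radians(c['vfov'])/2); V=np.array(c['view']); q=V[:3,:3]@np.array(p)+V[:3,3]
    return q[0]/q[2]*f+c['cx'],q[1]/q[2]*f+c['cy']
E
python3 - <<'E'
from h import *
out=[]
for n in('side','top'):
    im=robot.grab_frame(n)[0]; cv2.imwrite(f'pics/{n}2.png',im[:,:,::-1]); u,v=proj(n,[*CELL,.153]); a,b=int(u)-20,int(v)-20
    print(n,u,v,'crop origin',a,b); out.append(cv2.resize(im[b:b+40,a:a+40,::-1],(400,400),interpolation=cv2.INTER_NEAREST))
cv2.imwrite('pics/port.png',np.hstack(out))
E
```

```text
side 313.1534297902405 168.49403397734977 crop origin 293 148
top 299.92701092703373 235.98833251547813 crop origin 279 215
```

View pics/port.png

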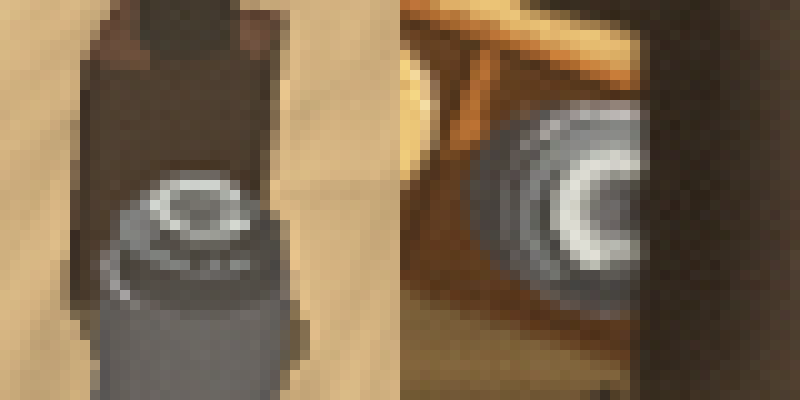

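The crop shows the collar at about px (312.5,168) in the side view and (299.8,235.5) in the top view. Both lie within about 1 mm of the projected cell centre. Next I grasp the thermometer.

```bash
python3 - <<'E'
from h import *
robot.servo_line(P(PR,.1),speed=.1); print(robot.read_t(),robot.read_force())
robot.move_gripper(0.0); print(robot.read_grip_width()*88,robot.read_finger_force(),robot.read_force())
robot.servo_line(P(PR,.28),speed=.12); print(robot.read_t(),robot.read_force())
robot.servo_line(P(CELL,.28),speed=.12); robot.dwell(.3); print(robot.read_t(),robot.read_position())
W=cloud('side')[2]
for lo,hi in((.185,.205),(.205,.225),(.225,.25)): print(circ(band(W,CELL,lo,hi,.012),.004,CELL))
im=robot.grab_frame('side')[0]; cv2.imwrite('pics/s3.png',cv2.resize(im[90:190,255:375,::-1],(720,600),interpolation=cv2.INTER_NEAREST))
for z in(.19,.276): print(proj('side',[*CELL,z]))
E
```

```text
17.35 [-0.12465184  0.18321461  0.44436684]
33.496380225238525 30.0 [-0.13637854 -0.30391758 -0.73944038]
19.9 [-0.16327335  0.27655522 -1.09775055]
22.05 [ 0.47176002 -0.09078285  0.27992677]
(array([ 0.4689, -0.0908]), 8)
(array([ 0.4729, -0.091 ]), 20)
(array([ 0.4696, -0.0918]), 23)
(np.float64(314.1421802676387), np.float64(157.47110149809782))
(np.float64(316.56385670929524), np.float64(130.47341450509782))
```

View pics/s3.png

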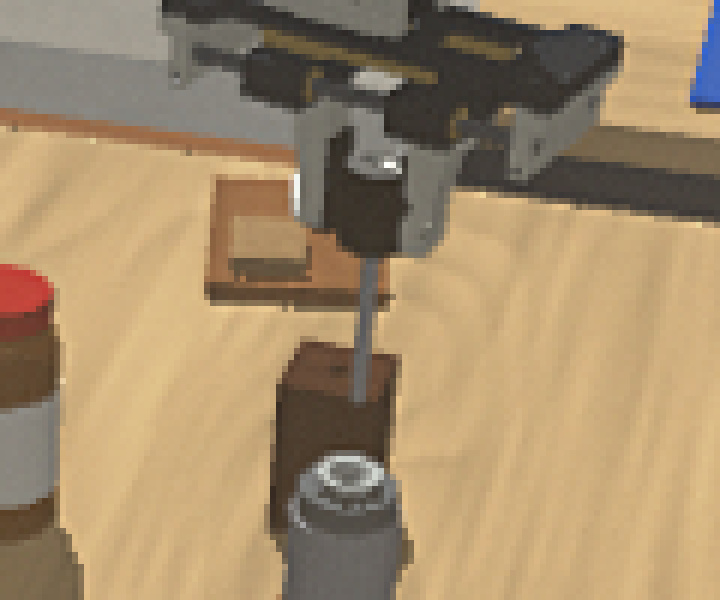

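The crop shows the stem vertical (tip at px (314.2,156)). The port at (312.5,168) is about 1.5 mm to the +x side of the stem line. I shift the target and insert with force checks.

```bash
python3 - <<'E'
from h import *
Q=CELL+[.0013,-.0007]
robot.servo_line(P(Q,.25),speed=.1); robot.dwell(.2); f0=np.array(robot.read_force()); print(f0.round(2))
for z in np.r_[.245:.209:-.004, .2:.16:-.008,.1595,.1585,.158,.1575]:
    robot.servo_line(P(Q,z),speed=.05); f=np.array(robot.read_force())-f0; print(round(z,4),f.round(1),end=' | ')
    if f[2]>6 or np.hypot(*f[:2])>12: print('STOP');break
print(robot.read_t(),robot.read_position())
E
```

```text
[ 0.17  0.48 -1.31]
0.245 [-0.1 -0.6  0.7] | 0.241 [-0.9 -0.2  1. ] | 0.237 [ 0.4 -0.6  1.4] | 0.233 [ 0.8 -0.5 -0.1] | 0.229 [-0.3 -0.5  0.3] | 0.225 [-0.5  0.1  1.2] | 0.221 [-0.6  0.6  0.6] | 0.217 [-1.2 -0.1  0.9] | 0.213 [-1.1 -0.   0.2] | 0.2 [ 0.1 -0.2 -0.1] | 0.192 [-1.1 -0.7 -0.6] | 0.184 [-1.1 -0.5 -0.1] | 0.176 [-1.3 -0.2  0.8] | 0.168 [-0.5  0.7  0. ] | 0.16 [-0.3  0.4  0.1] | 0.1595 [-0.3  0.7  0.5] | 0.1585 [-0.3  1.1  0.4] | 0.158 [0.2 0.3 1.4] | 0.1575 [-1.6  0.9  7.4] | STOP
28.0 [ 0.47334783 -0.09129492  0.15800899]
```

Contact came at exactly the home height. Now release, retreat and check.

```bash
python3 - <<'E'
from h import *
robot.move_gripper(1.0); robot.dwell(.3)
p=robot.read_position(); robot.servo_line([p[0],p[1],.3],speed=.12)
robot.servo_line([.45,-.35,.3],speed=.25); robot.dwell(.3); print(robot.read_t(),robot.read_grip_width())
W=cloud('side')[2]
for lo,hi in((.07,.09),(.09,.11),(.11,.128)): print(circ(band(W,CELL,lo,hi),.028,CELL))
for lo,hi in((.158,.172),(.172,.188)): print('head',circ(band(W,CELL,lo,hi),.017,CELL))
T=cloud('top')[2]; 
for w in(W,T):
    q=band(w,CELL,.16,.3,.03)[:,2]; print('head top z (exp .193)',np.percentile(q,[50,90,97]))
im=robot.grab_frame('side')[0]; cv2.imwrite('pics/s4.png',cv2.resize(im[120:240,245:365,::-1],(600,600),interpolation=cv2.INTER_NEAREST))
E
```

```text
32.1583 1.0007530797473605
(array([ 0.4728, -0.0926]), 101)
(array([ 0.4726, -0.092 ]), 104)
(array([ 0.4729, -0.0922]), 110)
head (array([ 0.4732, -0.0943]), 49)
head (array([ 0.473 , -0.0939]), 58)
head top z (exp .193) [0.18237606 0.19452927 0.1955824 ]
head top z (exp .193) [0.19404829 0.19643974 0.19717323]
```

View pics/s4.png

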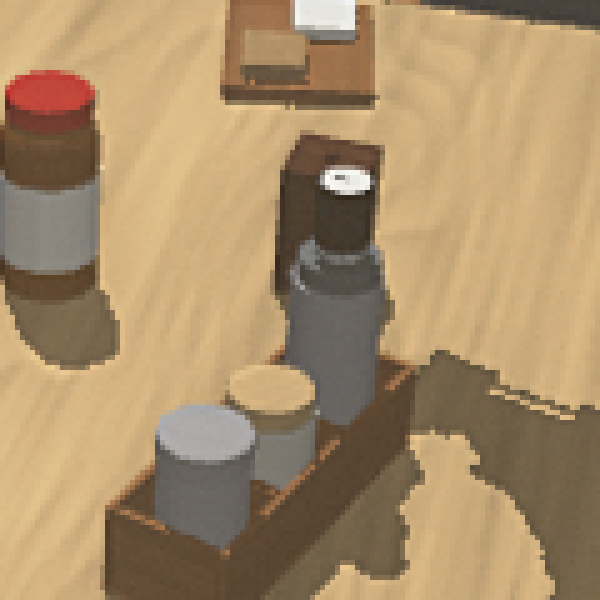

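The flask stands upright in the free cell at crop (335,340). The thermometer head sits on the collar at (345,215), with its top at the expected height within about 1 mm.

```bash
python3 -c "
from rig import robot
print(robot.job_done(),robot.read_t())"
```

```text
the job is handed in; nothing more can be done
the job is handed in; nothing more can be done
```

The flask stands upright on the cork pad in the free cell and the thermometer is home in its port, both released; I handed the job in after about 32 s, and no verdict was shown.

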